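# Push a scrap heat sink off the rework ledge into the scrap chute

### The arm

A 7-joint arm with a two-finger parallel gripper is mounted at the origin on the work surface. World frame = base frame: x ahead of the robot, y to its left, z up, the work surface at z = 0. Lengths are in mm, angles in rad, forces in N, time in s.
With the tool pointing down it reaches from about 400 to 875 mm from the base axis. Payload 4.4 kg.
Tool frame: the origin (TCP) lies midway between the tips of the shut fingers; the grasp point (between the pads) lies 19 mm behind it (ctrl.grip_point_offset is the distance from the TCP to the grasp point, in mm); z points along the fingers, x is the direction in which the jaws open and shut, and the axes are right-handed (so a half turn about z gives the same grasp; the last joint's range is limited). The gripper opens to 85 mm and grips with 20 to 120 N. Pads are 22 mm wide; open, the fingers measure 114 mm over their backs; the gripper's body (76 mm by 85 mm) begins 54 mm behind the grasp point. The pads swing forward as they close: fully open they stand 13 mm farther back than shut.
Start: joints at [1.062, 0.628, 0.038, 1.517, -0.027, 0.996, -0.02], TCP at [278.534, -587.313, 231.313] pointing down, gripper open.
Joint ranges: [-3.06, 3.06], [-0.37, 2.12], [-1.25, 1.32], [0.18, 2.47], [-1.1, 4.24], [0.23, 1.98], [-2.94, 2.94]. Speed limits (rad/s): [2.57, 2.57, 3.14, 3.14, 3.14, 3.14, 3.14].

### API

Orientations are given as [roll, pitch, yaw] about the fixed x, y, z axes, in that order (R = Rz(yaw) Ry(pitch) Rx(roll)).
In Python, from cell import ctrl, viewer gives the robot as it stands.
- The arm moves only by the tool apply_moves, never from a script. Its argument "series" is a list that holds one entry, the list of rows, each a list of 6 numbers: the shift along the tool's x, y, z normalised to -1 to 1, where 1 is 50 mm, then the turn, a rotation vector about the tool's x, y, z normalised to -1 to 1, where 1 is 6 degrees. In form: [[[tx, ty, tz, rx, ry, rz], ...]]. A call has exactly 5 rows; each row shifts and turns the commanded pose from where the row before left it, along the tool's axes as they then stand; what a row does not reach is not made up. A row lasts 1/8 s, in which the tool goes at most 62.5 mm and 10.7 degrees, less where a joint would pass 70% of its speed; a pose out of reach is approached as far as the arm can. A call with a number of a shift or a turn outside -1 to 1 is refused whole. A call with a gripper value outside its range is refused whole. "claw" is the gripper command: -1 is shut, 1 is fully open, values between are in proportion, set as the call begins (left out, the last holds). The fingers move at their own pace and stop on an object; the grip force is fixed at half the most. Time passes only in rows, so rows that do not move let the fingers close, or fill a call up. It gives the time, the measured TCP pose, the force and the opening at its end, in the units of the state.
- ctrl.read_state(): the state, without advancing time (a new reading comes with each control period).
- viewer.get_image(name): name is "scene" or "top"; returns the picture (480x640x3 uint8, blue, green, red); there is no depth.
- viewer.camera_info(name): a dict with "K" (3x3 intrinsics, pixels), "R" (3x3) and "t" (3): a world point X has camera coordinates R X + t. Camera axes: x right, y down, z forward; pixel columns grow to the right and rows downward; lengths in mm; the calibration is good to about 2 mm. A picture is of the moment at which its call begins. camera_info takes no time and is no camera call.
- ctrl.finish_job(): hands the job in, once; it reports no verdict.
Trained networks look in the newest picture that a camera, given by its name, has taken for a name from the list of things; names that differ only in an ending like _2 or _b are one class to them, and where a whole thing is asked for, a point or a joint stands for the part that bears it (a point fixed in the world has none). Each returns a list of dicts, best first, with "score" (0 to 1); they miss things now and then, are a little off and sometimes report something else, mostly with a low value. They report only what shows in the picture. A call takes as long as a camera call.
- viewer.find_in(camera, label): "location" ([column, row] as shares, 0 to 1, of the picture: columns of its width, rows of its height, amid what is visible of it).
The state is a dict: "clock": time; "qpos": joint angles; "qd": joint speeds; "tau": joint torques, N m; "eef_pos": TCP position; "tool_rot": TCP orientation; "force": force on the tool from outside, world axes, zero at the start; "torque": the same for the moment, N m; "width": finger opening in mm.
Only numpy, scipy, OpenCV 4.12 (cv2) and the standard library are available. Lean on these libraries where they do the work, as an engineer would, in place of code of your own. Each camera call takes 0.05 s, during which the arm holds its last target. There are 200 camera calls.

### The job

Clear the dead heat sink off the rework ledge: slide it (never lifting it) up against the white sprung guide fence and press it there squarely with about 6 N for half a second, then slide it along the fence and push it off the open end of the ledge so that it drops into the yellow-walled scrap chute and comes to rest in the bin at its foot. Be gentle: never push it, or load the fence through it, with more than 15 N, and leave the capacitor, the tape roll and the jar where they are.

Things in the scene. Friction and masses are not known exactly. Their poses are not given: they have to be found in the camera images.
- ledge: fixed grey riser with a blue top, 210 (x) x 270 (y) mm and 100 mm high. Origin at table height; in its frame the top spans x -110 to +100 and y -180 to +90 mm at z = 100 mm; its +x points to the fence, its +y along the fence to the open end, where the chute adjoins
- lip (a point): middle of the ledge edge over the chute mouth, on the top: x = +20, y = +90, z = +100 mm in the ledge's frame; same axes as the ledge
- bin (a point): centre of the chute's bin floor, 6 mm above the table: x +20, y +220 mm in the ledge's frame, same axes. The chute's inside spans ledge x -25 to +60 and y +90 to +280 mm; an aluminium slide falls at about 50 degrees from just past the edge to the bin floor; yellow walls 6 mm thick, 100 mm high
- cheek (a point): top centre of the yellow cheek post on the ledge, near side of the chute mouth: x -31, y +81, z +125 mm in the ledge's frame; the post is 12 (x) x 18 (y) mm and 25 mm high. The heat sink has to pass between the post and the fence
- fence_rail: dark rail on the ledge carrying the white fence; origin at ledge x +45, y 0, z +100 mm, same axes. The white face (18 mm high, y -160 to +85, facing -x) is clamped between 12 mm before and 12 mm behind this origin in x: not measured, different every run, so find it by feel. It yields on springs, about 1 mm per 6 N (6 mm at most), and comes back
- heatsink: loose finned aluminium heat sink, the scrap part: 50 (its x) x 70 (its y) x 22 (z) mm, about 0.15 kg; origin at the centre of its underside; its y axis runs along the fins and points roughly along the fence at the start
- heatsink_center (a point): centre of the heat sink, half-way up (11 mm above its underside)
- capacitor: loose blue can capacitor, diameter 26 mm, 36 mm high, standing on the ledge near its front corner beside the chute; origin under its centre; leave alone
- tape: loose red tape roll, diameter 90 mm, 20 mm high, on the table; origin under its centre; leave alone
- flux_jar: loose amber jar, diameter 44 mm, 50 mm high, on the table; origin under its centre; leave alone

How it is judged (in metres and radians):
On the way, in this order (a step that is already met when the one before it is completed fails the run):
1. the heat sink is pressed square (within 0.08 rad) on the fence, with 2 to 15 N, for 0.3 s (contact force between heatsink and fence_rail between 2 and 15 N and angle between the y axis of heatsink and the y axis of fence_rail, either way round below 0.08 rad), for 0.3 s.
2. still flat on the ledge and in line with the fence (within 0.15 rad), its centre has come to within 30 mm of the open edge (y of heatsink_center in the frame of lip between -0.03 and 0.01 m and angle between heatsink's own z axis and vertical below 0.12 rad and z of heatsink_center in the frame of lip above 0.005 m and angle between the y axis of heatsink and the y axis of fence_rail, either way round below 0.15 rad).
At the end, for the whole second after the job is handed in: The heat sink lies still at the foot of the chute: its centre inside the yellow walls and less than 65 mm above the table; the capacitor, tape roll and jar are within 10 mm of where they stood (z of heatsink_center in the frame of ledge below 0.065 m and y of heatsink_center in the frame of ledge between 0.1 and 0.28 m and x of heatsink_center in the frame of ledge between -0.025 and 0.06 m and linear speed of heatsink below 0.02 m/s and distance of each of capacitor, tape, flux_jar from where it was at the start of the episode below 0.01 m); the robot touches nothing.
It fails at once if the fingers push the heat sink with more than 15 N (contact force between the fingers and heatsink above 15 N).
It fails at once if the fence is loaded through the heat sink with more than 15 N (contact force between heatsink and fence_rail above 15 N).
It fails at once if the heat sink is lifted more than 15 mm off the ledge (z of heatsink_center in the frame of lip above 0.026 m).
It fails at once if the capacitor, tape roll or jar is shifted by more than 10 mm (distance of any of capacitor, tape, flux_jar from where it was at the start of the episode above 0.01 m).
It also fails if it takes over 64 s, if anything falls off the work surface, if the arm or the gripper's body presses on something with over 40 N, if the wrist force passes 120 N, or if a joint passes its speed limit or range.

## Working session

There is one attempt and no reset: what is moved stays moved. The work goes in short steps, Python scripts to look and compute and a tool call to move; the robot and the scene stay as the last step left them, time stands still between calls to the robot, and variables do not carry over. Pictures are saved under pics/ and viewed, about 8 in all and at most 12, crops included, and the job is handed in when it is done.

Besides the shell and the picture viewer there is one more tool, called after "Request:" as name(argument=value, ...) on one line, values as JSON. apply_moves: Moves the arm, as the interface text tells. Scaled input: -1 to 1 covers 50 mm each way for a shift and 6 degrees each way for a turn. Its arguments: {"type":"object","properties":{"series":{"type":"array","items":{"type":"array","items":{"type":"array","items":{"type":"number"}}}},"claw":{"type":"number"}},"required":["series"]}

```bash
ls; mkdir -p pics
cat > h.py <<'E'
import numpy as np, cv2
from cell import ctrl, viewer
def pix2z(name,uv,z):
    c=viewer.camera_info(name);K,R,t=[np.array(c[k],float) for k in("K","R","t")]
    d=R.T@np.linalg.solve(K,[uv[0],uv[1],1]);o=-R.T@t.ravel()
    return o+d*(z-o[2])/d[2]
def proj(name,X):
    c=viewer.camera_info(name);K,R,t=[np.array(c[k],float) for k in("K","R","t")]
    p=K@(R@np.array(X,float)+t.ravel());return p[:2]/p[2]
E
python3 - <<'E'
from h import *
s=ctrl.read_state();print({k:np.round(v,3).tolist() for k,v in s.items()})
for n in("scene","top"):
    cv2.imwrite(f"pics/{n}0.png",viewer.get_image(n))
for l,z in(("heatsink",122),("capacitor",118),("cheek",125),("lip",100),("tape",20),("flux_jar",25),("fence_rail",110),("bin",6),("ledge",100)):
    for n in ("top","scene"):
        r=viewer.find_in(n,l)[:1]
        for q in r:
            uv=np.array(q["location"])*[640,480];print(l,n,round(q["score"],2),uv.round(),pix2z(n,uv,z).round())
E
```

```text
pics
{'clock': 0.0, 'qpos': [1.062, 0.629, 0.038, 1.518, -0.027, 0.996, -0.02], 'qd': [-0.001, -0.0, -0.0, 0.003, -0.0, -0.001, -0.0], 'tau': [0.0, -56.341, 1.226, -19.344, 0.011, 0.011, 0.0], 'eef_pos': [278.244, -586.753, 230.37], 'tool_rot': [3.142, 0.002, -1.128], 'force': [-0.568, -0.381, 0.454], 'torque': [0.031, -0.022, -0.018], 'width': 85.23}
heatsink top 0.95 [439. 222.] [535. -62. 122.]
heatsink scene 0.83 [214. 211.] [547. -60. 122.]
capacitor top 0.6 [340. 264.] [475.  80. 118.]
capacitor scene 0.84 [313. 211.] [475.  76. 118.]
cheek top 0.91 [379. 206.] [557.  23. 125.]
cheek scene 0.83 [275. 274.] [617.  89. 125.]
lip top 0.96 [381. 210.] [555.  19. 100.]
lip scene 0.84 [278. 277.] [603.  84. 100.]
tape top 0.95 [269. 308.] [410. 188.  20.]
tape scene 0.59 [407. 252.] [400. 220.  20.]
flux_jar top 0.6 [176. 261.] [483. 336.  25.]
flux_jar scene 0.72 [464. 310.] [480. 336.  25.]
fence_rail top 0.56 [405. 165.] [620. -16. 110.]
fence_rail scene 0.73 [215. 253.] [611. -16. 110.]
bin top 0.9 [377. 209.] [568.  14.   6.]
bin scene 0.78 [276. 276.] [539.  37.   6.]
ledge top 0.55 [376. 211.] [552.  26. 100.]
ledge scene 0.5 [215. 210.] [527. -77. 100.]
```

View pics/top0.png

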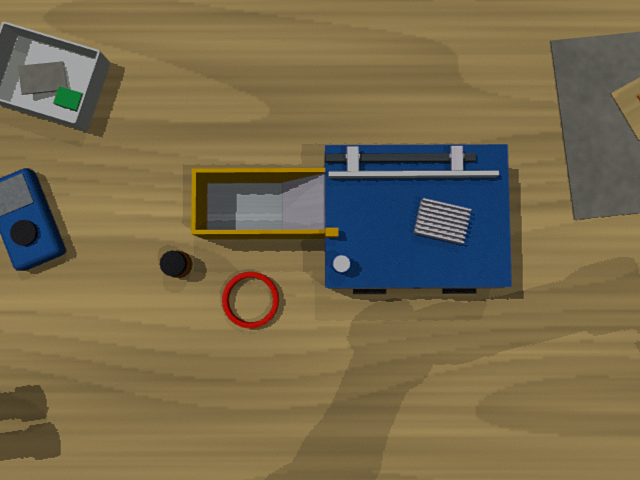

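View pics/scene0.png

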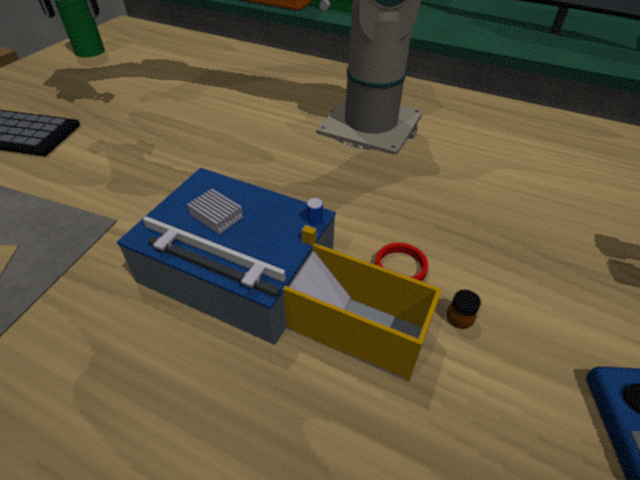

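The top view shows a blue ledge at columns 325–510, rows 145–287. The white fence face is at row ~175, the heat sink at (443,221) turned about 12°, and the chute to the left. The capacitor is at (342,264), the tape at (251,300) and the jar at (175,264). Next I'll fit the geometry.

```bash
cat > m.py <<'E'
from h import *
def rect(mask,z,name="top"):
    cs,_=cv2.findContours(mask,cv2.RETR_EXTERNAL,cv2.CHAIN_APPROX_NONE);c=max(cs,key=cv2.contourArea)[:,0,:]
    P=np.array([pix2z(name,p,z)[:2] for p in c],np.float32)
    return cv2.minAreaRect(P),P
def hs(im,ang=None):
    v=cv2.cvtColor(im,cv2.COLOR_BGR2HSV);return v
E
python3 - <<'E'
from m import *
im=cv2.imread("pics/top0.png");v=cv2.cvtColor(im,cv2.COLOR_BGR2HSV)
blue=((v[...,0]>100)&(v[...,0]<125)&(v[...,1]>150)).astype(np.uint8);blue[:,:300]=0
blue=cv2.morphologyEx(blue,cv2.MORPH_CLOSE,np.ones((5,5)))
r,P=rect(blue,100);print("ledge",r,cv2.boxPoints(r).round(1).tolist())
g=((v[...,1]<60)&(v[...,2]>90)).astype(np.uint8);
m=g*0;m[192:250,405:480]=g[192:250,405:480];m=cv2.morphologyEx(m,cv2.MORPH_CLOSE,np.ones((7,7)))
r,P=rect(m,122);print("hs",r,cv2.boxPoints(r).round(1).tolist())
# fence lower white edge at columns
for c in(340,380,400,430,490):
    col=im[160:190,c].astype(int).min(1);print(c,col.tolist())
    k=np.where(col>150)[0]
    if len(k):print(pix2z("top",(c,160+k[-1]+.5),118).round(1),pix2z("top",(c,160+k[0]-.5),118).round(1))
c=viewer.camera_info("top");print((-np.array(c["R"]).T@np.array(c["t"]).ravel()).round())
E
```

```text
ledge ((543.194580078125, -34.040924072265625), (214.84800720214844, 269.4197998046875), 0.0667773112654686) [[435.6000061035156, 100.5], [435.8999938964844, -168.89999389648438], [650.7999877929688, -168.60000610351562], [650.5, 100.80000305175781]]
hs ((536.9696655273438, -66.09953308105469), (72.1075439453125, 50.28199768066406), 76.72264862060547) [[504.20001220703125, -95.4000015258789], [553.2000122070312, -107.0], [569.7000122070312, -36.79999923706055], [520.7999877929688, -25.200000762939453]]
340 [45, 22, 15, 6, 16, 20, 15, 21, 18, 18, 31, 98, 168, 167, 170, 166, 67, 55, 23, 10, 6, 10, 18, 13, 21, 22, 12, 21, 21, 24]
[602.4  78.8 118. ] [608.2  78.8 118. ]
380 [43, 12, 10, 7, 4, 22, 21, 12, 20, 16, 46, 133, 168, 166, 169, 159, 67, 57, 20, 10, 13, 12, 14, 20, 18, 18, 21, 10, 21, 16]
[602.2  21.2 118. ] [608.   21.1 118. ]
400 [44, 19, 8, 8, 15, 11, 18, 18, 19, 19, 49, 137, 170, 167, 168, 152, 67, 55, 18, 7, 5, 23, 15, 15, 12, 17, 22, 17, 18, 22]
[602.1  -7.7 118. ] [607.9  -7.7 118. ]
430 [39, 18, 15, 12, 12, 11, 20, 23, 18, 11, 68, 167, 169, 167, 167, 112, 56, 45, 14, 11, 12, 19, 20, 16, 14, 18, 22, 18, 11, 20]
[603.4 -50.9 118. ] [609.3 -51.  118. ]
490 [21, 20, 16, 19, 22, 19, 19, 20, 14, 19, 76, 169, 169, 168, 166, 77, 55, 41, 14, 3, 13, 17, 18, 16, 19, 21, 16, 23, 20, 17]
[ 603.2 -137.3  118. ] [ 609.  -137.5  118. ]
[441. 112. 981.]
```

```bash
python3 -c "
import cv2
a=cv2.imread('pics/top0.png')[135:295,310:520];cv2.imwrite('pics/crop.png',cv2.resize(a,None,fx=3.7,fy=3.7,interpolation=cv2.INTER_NEAREST))"
```

```text
(no output)
```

View pics/crop.png

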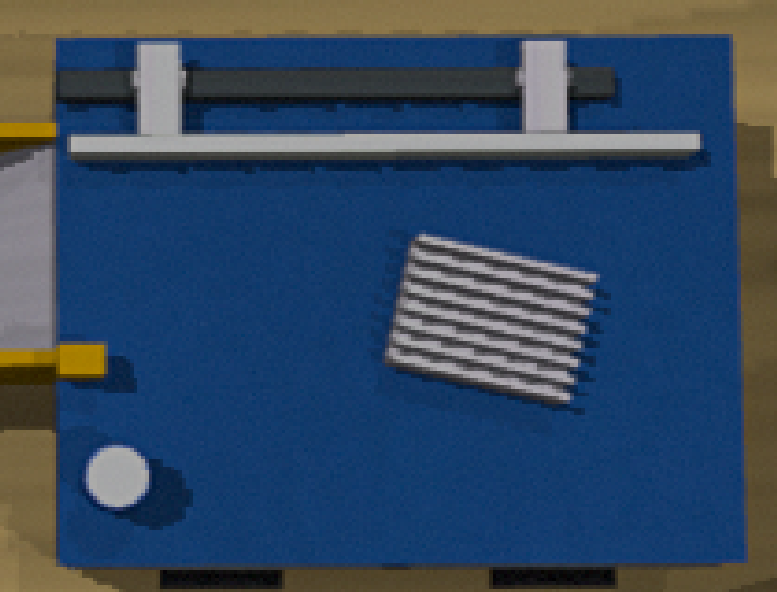

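The crop confirms the fence runs almost level. The heat sink is turned about 13° and there is free room on its near and right sides. I'll do a quick sub-pixel line fit for the ledge yaw and fence face.

Run:
```python
from m import *
im=cv2.imread("pics/top0.png").astype(float);v=cv2.cvtColor(im.astype(np.uint8),cv2.COLOR_BGR2HSV)
b=cv2.GaussianBlur(im[...,0]-im[...,2],(3,3),0)
def cross(p,th):
    k=np.where((p[:-1]-th)*(p[1:]-th)<=0)[0]
    return None if len(k)==0 else k[0]+(p[k[0]]-th)/(p[k[0]]-p[k[0]+1])
def fit(pts,z,ax):
    P=np.array([pix2z("top",p,z)[:2] for p in pts]);
    a=P[:,1] if ax==0 else P[:,0]; y=P[:,ax]
    c=np.polyfit(a,y,1);
    for _ in range(3):
        r=y-np.polyval(c,a);ok=abs(r)<1.2;c=np.polyfit(a[ok],y[ok],1)
    return c,ok.sum(),np.std((y-np.polyval(c,a))[ok]).round(2)
def go(cols,lo,hi,sig,th,z,vert=False):
    pts=[]
    for c in cols:
        p=sig[c,lo:hi] if vert else sig[lo:hi,c]
        k=cross(p,th)
        if k is not None: pts.append((lo+k,c) if vert else (c,lo+k))
    return fit(pts,z,1 if vert else 0)
print("far",go(range(335,500),138,152,b,40,100))
print("near",go([c for c in range(335,500) if not(345<c<395 or 435<c<485)],278,296,b,40,100))
print("right",go(range(150,282),502,518,b,40,100,True))
print("left",go([r for r in range(240,282)],318,332,b,40,100,True))
g=im.min(2)
print("fence top front edge",go(range(335,495),174,180,g,115,118))
print("fence top back edge",go([c for c in range(335,495) if not(340<c<365 or 445<c<470)],166,174,g,90,118))
print("fence bottom?",go(range(335,495),176,182,g,38,100))
```

```text
far (array([-9.96948599e-04,  6.51400241e+02]), np.int64(145), np.float64(0.14))
near (array([-2.26878493e-03,  4.41822287e+02]), np.int64(67), np.float64(0.1))
right (array([ 2.60611504e-03, -1.70229818e+02]), np.int64(132), np.float64(0.15))
left (array([4.96633888e-03, 9.80977965e+01]), np.int64(42), np.float64(0.24))
fence top front edge (array([-4.37742141e-03,  6.02460615e+02]), np.int64(160), np.float64(0.16))
fence top back edge (array([-4.47390592e-04,  6.09526615e+02]), np.int64(112), np.float64(0.14))
fence bottom? (array([-1.39613034e-03,  6.02728195e+02]), np.int64(160), np.float64(0.18))
```

Request:
apply_moves(series=[[[0,0,0,0,0,0.845],[0,0,0,0,0,0.845],[0,0,0,0,0,0.845],[0,0,0,0,0,0.845],[0,0,0,0,0,0.845]]], claw=-0.05)

```text
clock: 1.62
eef_pos: [278.6, -587.3, 231.3]
tool_rot: [-3.142, 0.0, -1.573]
force: [-0.2, 0.6, 0.6]
width: 40.6
```

Request:
apply_moves(series=[[[-0.9,-0.36,0,0,0,0],[-0.9,-0.36,0,0,0,0],[-0.9,-0.36,0,0,0,0],[-0.9,-0.36,0,0,0,0],[-0.9,-0.36,0,0,0,0]]])

```text
clock: 2.25
eef_pos: [369.1, -360.9, 231.5]
tool_rot: [-3.141, -0.0, -1.57]
force: [1.0, -0.5, 0.4]
width: 40.5
```

Request:
apply_moves(series=[[[-0.9,-0.36,0.2,0,0,0],[-0.9,-0.36,0.2,0,0,0],[-0.9,-0.36,0.2,0,0,0],[-0.9,-0.36,0.2,0,0,0],[-0.9,-0.36,0.2,0,0,0]]])

```text
clock: 2.88
eef_pos: [459.2, -135.9, 181.3]
tool_rot: [-3.14, -0.0, -1.571]
force: [0.3, -0.6, -0.2]
width: 40.4
```

Request:
apply_moves(series=[[[-0.7,-0.15,0.3,0,0,0],[-0.7,-0.15,0.3,0,0,0],[0,0,0.4,0,0,0],[0,0,0.3,0,0,0],[0,0,0,0,0,0]]])

```text
clock: 3.5
eef_pos: [472.8, -67.1, 115.7]
tool_rot: [3.14, 0.0, -1.57]
force: [-0.0, -0.2, -0.3]
width: 40.7
```

Run:
```python
from m import *
for n in("scene","top"): im=viewer.get_image(n);cv2.imwrite(f"pics/{n}1.png",im)
c=cv2.imread("pics/scene1.png")[120:320,90:350];cv2.imwrite("pics/c1.png",cv2.resize(c,None,fx=3,fy=3))
```

```text
(no output)
```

View pics/c1.png

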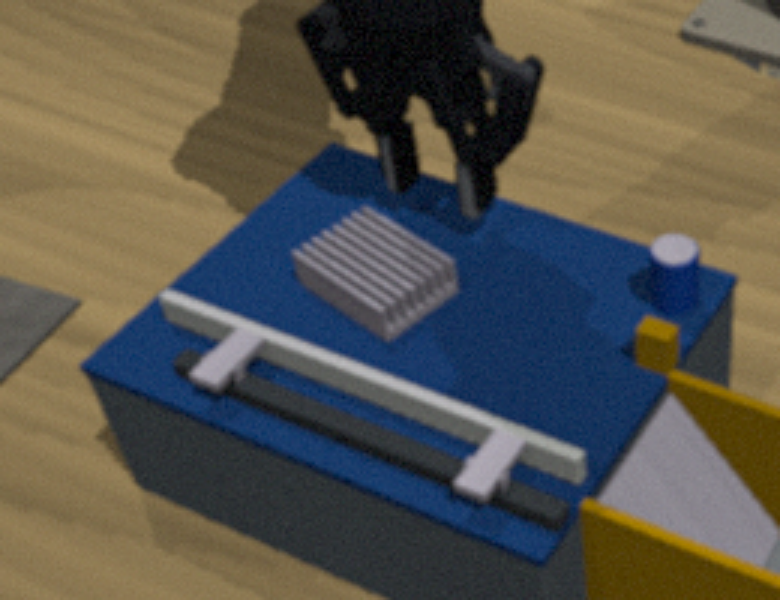

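The fingers stand behind the sink's near side and clear of the capacitor. Next: lower them and push gently.

Request:
apply_moves(series=[[[0,0,0.12,0,0,0],[0,0,0.1,0,0,0],[0,-0.12,0,0,0,0],[0,-0.08,0,0,0,0],[0,-0.05,0,0,0,0]]])

```text
clock: 4.22
eef_pos: [486.5, -67.3, 105.4]
tool_rot: [-3.141, -0.0, -1.57]
force: [-0.0, 0.0, -0.3]
width: 40.7
```

Request:
apply_moves(series=[[[0,-0.05,0,0,0,0],[0,-0.05,0,0,0,0],[0,-0.05,0,0,0,0],[0,-0.05,0,0,0,0],[0,-0.05,0,0,0,0]]])

```text
clock: 4.85
eef_pos: [498.3, -67.3, 105.3]
tool_rot: [3.141, -0.0, -1.571]
force: [-0.4, -0.6, 0.9]
width: 40.8
```

Request:
apply_moves(series=[[[0,-0.06,0,0,0,0],[0,-0.06,0,0,0,0],[0,-0.06,0,0,0,0],[0,-0.06,0,0,0,0],[0,-0.06,0,0,0,0]]])

```text
clock: 5.48
eef_pos: [513.3, -67.1, 105.3]
tool_rot: [3.141, 0.0, -1.57]
force: [-2.4, 0.2, 0.0]
width: 40.7
```

Request:
apply_moves(series=[[[0,-0.06,0,0,0,0],[0,-0.06,0,0,0,0],[0,-0.06,0,0,0,0],[0,-0.06,0,0,0,0],[0,-0.04,0,0,0,0]]])

```text
clock: 6.1
eef_pos: [527.6, -67.2, 105.3]
tool_rot: [-3.142, -0.0, -1.57]
force: [-1.1, 0.1, 1.2]
width: 40.8
```

Run:
```python
from m import *
for n in("scene","top"): im=viewer.get_image(n);cv2.imwrite(f"pics/{n}2.png",im)
a=cv2.imread("pics/top2.png")[135:295,310:520];b=cv2.imread("pics/scene2.png")[150:300,110:340]
a=cv2.resize(a,(400,305));b=cv2.resize(b,(400,260));b=cv2.copyMakeBorder(b,0,45,0,0,cv2.BORDER_CONSTANT)
cv2.imwrite("pics/c2.png",np.hstack([a,b]))
```

```text
(no output)
```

View pics/c2.png

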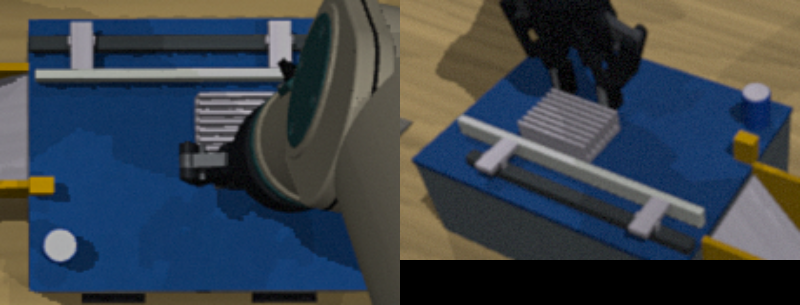

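The sink now lies flush on both fingers, square to the fence, with a ~10 mm gap. Creep in.

Request:
apply_moves(series=[[[0,-0.03,0,0,0,0],[0,-0.03,0,0,0,0],[0,-0.03,0,0,0,0],[0,-0.02,0,0,0,0],[0,-0.01,0,0,0,0]]])

```text
clock: 6.82
eef_pos: [533.4, -67.2, 105.3]
tool_rot: [3.142, 0.0, -1.57]
force: [-1.5, -0.4, 0.8]
width: 40.7
```

Run:
```python
from m import *
im=viewer.get_image("top");cv2.imwrite("pics/top3.png",im);g=im.min(2)
for c in(416,424,430,436):
    print(c,g[168:200,c].tolist())
for r in range(176,186):print(r,pix2z("top",(430,r),122).round(1)[0])
print(ctrl.read_state()["force"],ctrl.read_state()["eef_pos"])
```

```text
416 [14, 12, 69, 177, 174, 159, 162, 119, 56, 47, 18, 71, 154, 127, 49, 69, 141, 151, 77, 57, 117, 139, 150, 59, 66, 84, 155, 127, 52, 69, 120, 151]
424 [19, 17, 68, 176, 177, 174, 174, 118, 67, 42, 14, 70, 152, 100, 54, 100, 116, 148, 77, 49, 84, 138, 148, 60, 66, 88, 152, 125, 55, 69, 118, 149]
430 [21, 14, 68, 174, 176, 177, 173, 118, 62, 42, 13, 83, 176, 113, 58, 98, 116, 148, 76, 53, 99, 135, 148, 57, 78, 147, 151, 120, 63, 115, 120, 149]
436 [16, 12, 69, 176, 177, 175, 176, 113, 60, 45, 14, 78, 174, 117, 56, 76, 130, 171, 81, 66, 140, 149, 146, 62, 80, 101, 141, 88, 26, 17, 9, 13]
176 600.5
177 599.1
178 597.6
179 596.2
180 594.7
181 593.3
182 591.8
183 590.4
184 588.9
185 587.5
[-2.04125892  0.20329304 -0.15317641] [533.3967009  -67.24520134 105.31965465]
```

Request:
apply_moves(series=[[[0,-0.015,0,0,0,0],[0,-0.015,0,0,0,0],[0,-0.015,0,0,0,0],[0,-0.01,0,0,0,0],[0,-0.005,0,0,0,0]]])

```text
clock: 7.5
eef_pos: [536.4, -67.2, 105.3]
tool_rot: [-3.142, 0.0, -1.57]
force: [-1.0, -0.6, 1.6]
width: 40.5
```

Request:
apply_moves(series=[[[0,-0.005,0,0,0,0],[0,-0.005,0,0,0,0],[0,-0.005,0,0,0,0],[0,-0.005,0,0,0,0],[0,-0.005,0,0,0,0]]])

```text
clock: 8.12
eef_pos: [537.6, -67.2, 105.3]
tool_rot: [-3.142, -0.0, -1.57]
force: [-0.6, -0.3, -0.4]
width: 40.7
```

Request:
apply_moves(series=[[[0,-0.005,0,0,0,0],[0,-0.005,0,0,0,0],[0,-0.005,0,0,0,0],[0,-0.005,0,0,0,0],[0,-0.005,0,0,0,0]]])

```text
clock: 8.75
eef_pos: [538.9, -67.2, 105.3]
tool_rot: [-3.142, 0.0, -1.57]
force: [-1.7, 0.2, 0.0]
width: 40.5
```

Request:
apply_moves(series=[[[0,-0.005,0,0,0,0],[0,-0.005,0,0,0,0],[0,-0.005,0,0,0,0],[0,-0.005,0,0,0,0],[0,-0.005,0,0,0,0]]])

```text
clock: 9.38
eef_pos: [539.8, -67.2, 105.3]
tool_rot: [3.141, 0.0, -1.57]
force: [-2.2, -0.2, 1.4]
width: 40.8
```

Request:
apply_moves(series=[[[0,-0.005,0,0,0,0],[0,-0.005,0,0,0,0],[0,-0.005,0,0,0,0],[0,0,0,0,0,0],[0,0,0,0,0,0]]])

```text
clock: 10.0
eef_pos: [540.2, -67.2, 105.2]
tool_rot: [3.14, 0.0, -1.57]
force: [-5.0, 0.2, 3.9]
width: 40.3
```

Request:
apply_moves(series=[[[0,-0.006,0,0,0,0],[0,-0.004,0,0,0,0],[0,0,0,0,0,0],[0,0,0,0,0,0],[0,0,0,0,0,0]]])

```text
clock: 10.62
eef_pos: [540.3, -67.3, 105.2]
tool_rot: [3.139, 0.0, -1.57]
force: [-5.9, -0.9, 4.7]
width: 41.0
```

Run:
```python
from m import *
for i in range(5):
    viewer.get_image("top") if i else cv2.imwrite("pics/scene4.png",viewer.get_image("scene"))
    s=ctrl.read_state();print(s["clock"],s["force"].round(1) if hasattr(s["force"],"round") else s["force"])
```

```text
10.675 [-5.7 -0.8  4.8]
10.725 [-5.4 -0.5  5. ]
10.775 [-6.  -1.3  4.5]
10.825 [-5.5 -0.1  4.2]
10.875 [-5.6  0.4  4.2]
```

Request:
apply_moves(series=[[[0,-0.008,0,0,0,0],[0,0,0,0,0,0],[0,0,0,0,0,0],[0,0,0,0,0,0],[0,0,0,0,0,0]]])

```text
clock: 11.5
eef_pos: [540.4, -67.3, 105.2]
tool_rot: [3.139, 0.0, -1.57]
force: [-6.9, 0.2, 4.7]
width: 40.6
```

Request:
apply_moves(series=[[[0,0.02,0,0,0,0],[0,0.03,0,0,0,0],[0,0.2,0,0,0,0],[0,0.3,0,0,0,0],[0,0,-0.4,0,0,0]]])

```text
clock: 12.12
eef_pos: [512.6, -67.1, 124.6]
tool_rot: [3.139, 0.0, -1.571]
force: [0.7, -0.7, 1.4]
width: 40.6
```

Run:
```python
from m import *
im=viewer.get_image("scene");cv2.imwrite("pics/scene5.png",im)
s=ctrl.read_state();print(np.round(s["qpos"],2),np.round(s["eef_pos"],1))
```

```text
[-0.01  0.6   0.12  1.98 -0.13  0.56 -1.36] [515.4 -67.4 127.6]
```

Request:
apply_moves(series=[[[0,0,-0.5,0,0,-1],[0,0,0,0,0,-1],[0,0,0,0,0,-1],[0,0,0,0,0,-1],[0,0,0,0,0,-1]]], claw=-0.57)

```text
clock: 12.8
eef_pos: [515.2, -67.2, 150.4]
tool_rot: [-3.139, -0.001, -1.043]
force: [-0.4, 0.6, -0.8]
width: 18.4
```

Request:
apply_moves(series=[[[0,0,0,0,0,-1],[0,0,0,0,0,-1],[0,0,0,0,0,-1],[0,0,0,0,0,-1],[0,0,0,0,0,-1]]])

```text
clock: 13.42
eef_pos: [515.2, -67.1, 150.4]
tool_rot: [-3.14, -0.002, -0.52]
force: [0.3, -0.7, -0.9]
width: 17.9
```

Request:
apply_moves(series=[[[0,0,0,0,0,-1],[0,0,0,0,0,-1],[0,0,0,0,0,-1],[0,0,0,0,0,-1],[0,0,0,0,0,-1]]])

```text
clock: 14.05
eef_pos: [515.1, -67.0, 150.4]
tool_rot: [-3.141, -0.002, 0.004]
force: [0.8, 0.5, -0.2]
width: 18.6
```

Run:
```python
from m import *
im=viewer.get_image("scene");cv2.imwrite("pics/scene6.png",im)
cv2.imwrite("pics/c6.png",cv2.resize(im[150:310,110:350],None,fx=3,fy=3))
s=ctrl.read_state();print(np.round(s["eef_pos"],1),np.round(s["tool_rot"],3))
for r in viewer.find_in("scene","heatsink_center")[:1]:
    print(r["score"],pix2z("scene",np.array(r["location"])*[640,480],115))
```

```text
[515.1 -67.1 150.3] [-3.141e+00 -2.000e-03  6.000e-03]
0.75 [571.56337401 -60.89955189 115.        ]
```

View pics/c6.png

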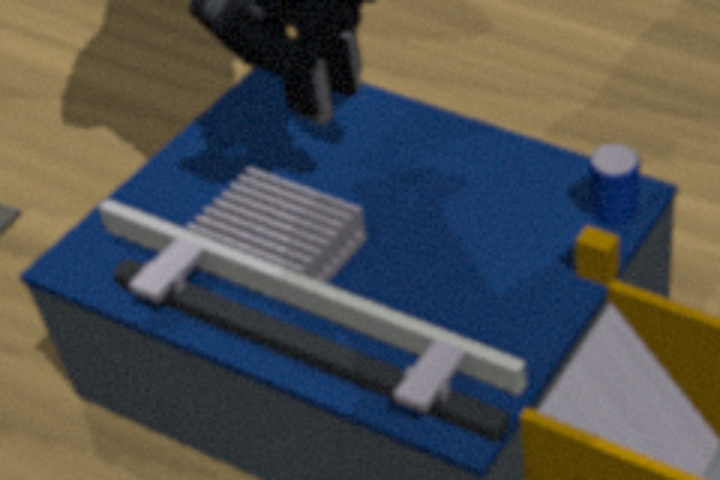

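The sink is square against the fence, with its end face free. Move behind its -y end.

Request:
apply_moves(series=[[[0,0.63,0,0,0,0],[0.3,0.63,0,0,0,0],[0.46,0,0,0,0,0],[0.4,0,0.3,0,0,0],[0,0,0.3,0,0,0]]])

```text
clock: 14.78
eef_pos: [573.9, -129.9, 119.8]
tool_rot: [-3.141, -0.003, -0.001]
force: [-1.1, 0.2, -0.5]
width: 18.4
```

Request:
apply_moves(series=[[[0,0,0.2,0,0,0],[0,0,0.1,0,0,0],[0,-0.1,0,0,0,0],[0,-0.08,0,0,0,0],[0,-0.06,0,0,0,0]]])

```text
clock: 15.4
eef_pos: [572.6, -117.6, 105.9]
tool_rot: [-3.142, -0.001, 0.001]
force: [0.0, -0.1, -0.3]
width: 18.5
```

Request:
apply_moves(series=[[[0,-0.06,0,0,0,0],[0,-0.06,0,0,0,0],[0,-0.06,0,0,0,0],[0,-0.06,0,0,0,0],[0,-0.06,0,0,0,0]]])

```text
clock: 16.02
eef_pos: [572.1, -103.6, 105.3]
tool_rot: [3.141, 0.0, -0.0]
force: [-0.5, -0.8, 0.7]
width: 18.4
```

Request:
apply_moves(series=[[[0,-0.08,0,0,0,0],[0,-0.08,0,0,0,0],[0,-0.08,0,0,0,0],[0,-0.08,0,0,0,0],[0,-0.08,0,0,0,0]]])

```text
clock: 16.65
eef_pos: [572.2, -83.0, 105.3]
tool_rot: [3.142, 0.0, 0.0]
force: [-0.7, 0.3, 1.0]
width: 18.4
```

Request:
apply_moves(series=[[[0,-0.1,0,0,0,0],[0,-0.1,0,0,0,0],[0,-0.1,0,0,0,0],[0,-0.1,0,0,0,0],[0,-0.1,0,0,0,0]]])

```text
clock: 17.27
eef_pos: [572.2, -57.9, 105.3]
tool_rot: [3.142, 0.0, 0.0]
force: [-0.7, -2.0, 1.2]
width: 18.4
```

Run:
```python
from m import *
a=viewer.get_image("scene");b=viewer.get_image("top");cv2.imwrite("pics/s7.png",a);cv2.imwrite("pics/t7.png",b)
a=cv2.resize(b[135:295,310:520],(400,305));b=cv2.resize(cv2.imread("pics/s7.png")[150:310,110:350],(400,267));b=cv2.copyMakeBorder(b,0,38,0,0,cv2.BORDER_CONSTANT)
cv2.imwrite("pics/c7.png",np.hstack([a,b]))
```

```text
(no output)
```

View pics/c7.png

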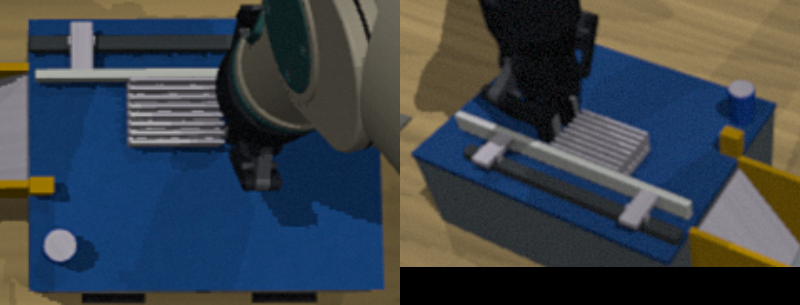

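The sink remains aligned on the fence, its front at y≈25. Continue.

Request:
apply_moves(series=[[[0,-0.1,0,0,0,0],[0,-0.1,0,0,0,0],[0,-0.1,0,0,0,0],[0,-0.1,0,0,0,0],[0,-0.1,0,0,0,0]]])

```text
clock: 18.0
eef_pos: [572.2, -32.7, 105.3]
tool_rot: [-3.141, 0.0, 0.0]
force: [-0.2, 0.1, -0.4]
width: 18.4
```

Request:
apply_moves(series=[[[0,-0.1,0,0,0,0],[0,-0.1,0,0,0,0],[0,-0.1,0,0,0,0],[0,-0.1,0,0,0,0],[0,-0.1,0,0,0,0]]])

```text
clock: 18.62
eef_pos: [572.2, -7.9, 105.3]
tool_rot: [-3.142, -0.0, 0.0]
force: [-1.3, -0.5, 0.0]
width: 18.4
```

Request:
apply_moves(series=[[[0,-0.1,0,0,0,0],[0,-0.1,0,0,0,0],[0,-0.1,0,0,0,0],[0,-0.1,0,0,0,0],[0,-0.1,0,0,0,0]]])

```text
clock: 19.25
eef_pos: [572.2, 17.1, 105.3]
tool_rot: [3.142, -0.0, 0.0]
force: [-0.2, -0.8, -1.0]
width: 18.1
```

Request:
apply_moves(series=[[[0,-0.08,0,0,0,0],[0,-0.08,0,0,0,0],[0,-0.08,0,0,0,0],[0,-0.08,0,0,0,0],[0,-0.08,0,0,0,0]]])

```text
clock: 19.88
eef_pos: [572.2, 36.9, 105.3]
tool_rot: [3.141, 0.0, 0.0]
force: [0.0, -1.5, -0.5]
width: 18.3
```

Run:
```python
from m import *
a=viewer.get_image("scene");b=viewer.get_image("top");cv2.imwrite("pics/s8.png",a)
c=cv2.resize(b[135:295,260:470],(400,305));d=cv2.resize(a[180:340,200:440],(400,267));d=cv2.copyMakeBorder(d,0,38,0,0,cv2.BORDER_CONSTANT)
cv2.imwrite("pics/c8.png",np.hstack([c,d]))
```

```text
(no output)
```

View pics/c8.png

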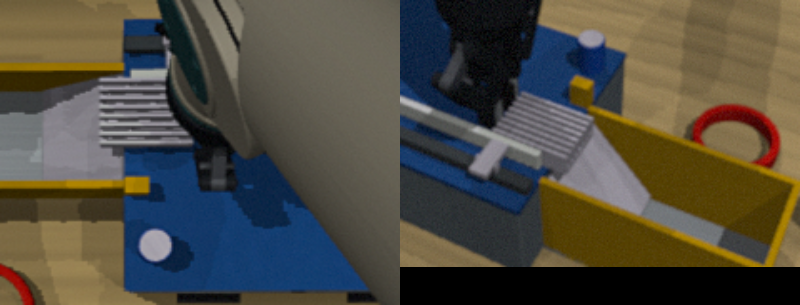

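Stage 2 pose reached (flat, aligned, ~15 mm of overhang to go). Push it off.

Request:
apply_moves(series=[[[0,-0.08,0,0,0,0],[0,-0.08,0,0,0,0],[0,-0.08,0,0,0,0],[0,-0.08,0,0,0,0],[0,-0.08,0,0,0,0]]])

```text
clock: 20.6
eef_pos: [572.3, 57.0, 105.3]
tool_rot: [3.142, -0.0, 0.0]
force: [-0.9, -1.0, 0.5]
width: 18.1
```

Request:
apply_moves(series=[[[0,-0.08,0,0,0,0],[0,-0.08,0,0,0,0],[0,-0.08,0,0,0,0],[0,-0.08,0,0,0,0],[0,-0.08,0,0,0,0]]])

```text
clock: 21.22
eef_pos: [572.2, 77.4, 105.3]
tool_rot: [-3.141, 0.0, 0.001]
force: [0.4, 0.1, -0.5]
width: 18.4
```

Run:
```python
from m import *
a=viewer.get_image("scene");b=viewer.get_image("top");cv2.imwrite("pics/s9.png",a)
c=cv2.resize(b[135:315,170:410],(400,300));d=cv2.resize(a[180:360,220:460],(400,300))
cv2.imwrite("pics/c9.png",np.hstack([c,d]))
```

```text
(no output)
```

View pics/c9.png

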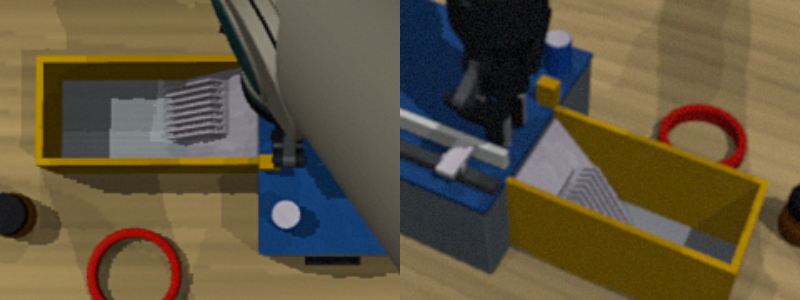

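The sink has left the ledge and is on the slide. I'll retreat and check where it settles.

Request:
apply_moves(series=[[[0,0.2,0,0,0,0],[0,0.3,-0.2,0,0,0],[0,0.3,-0.8,0,0,0],[0,0.5,-0.8,0,0,0],[0,0.5,-0.5,0,0,0]]])

```text
clock: 21.95
eef_pos: [572.8, -15.6, 223.1]
tool_rot: [3.141, -0.003, -0.001]
force: [-0.1, 0.3, 0.9]
width: 18.5
```

Request:
apply_moves(series=[[[0,0.6,0,0,0,0],[0,0.6,0,0,0,0],[0,0,0,0,0,0],[0,0,0,0,0,0],[0,0,0,0,0,0]]])

```text
clock: 22.58
eef_pos: [572.3, -72.2, 220.5]
tool_rot: [-3.141, -0.0, 0.002]
force: [-0.5, -0.3, -0.1]
width: 18.6
```

Run:
```python
from m import *
a=viewer.get_image("scene");b=viewer.get_image("top");cv2.imwrite("pics/t10.png",b)
c=cv2.resize(b[135:315,170:410],(400,300));d=cv2.resize(a[180:360,220:460],(400,300))
cv2.imwrite("pics/c10.png",np.hstack([c,d]))
for l,z in(("heatsink",40),("capacitor",118),("tape",20),("flux_jar",25)):
  for n in("top","scene"):
    for q in viewer.find_in(n,l)[:1]:
        uv=np.array(q["location"])*[640,480];print(l,n,round(q["score"],2),uv.round(),pix2z(n,uv,z).round())
b2=viewer.get_image("top");print(np.abs(b2[160:240,190:325].astype(int)-b[160:240,190:325]).mean())
```

```text
heatsink top 0.96 [289. 201.] [577. 156.  40.]
heatsink scene 0.95 [333. 294.] [554. 148.  40.]
capacitor top 0.82 [340. 264.] [475.  80. 118.]
capacitor scene 0.58 [314. 212.] [476.  78. 118.]
tape top 0.76 [229. 303.] [418. 252.  20.]
tape scene 0.72 [407. 253.] [402. 221.  20.]
flux_jar top 0.88 [175. 262.] [482. 337.  25.]
flux_jar scene 0.9 [465. 306.] [472. 336.  25.]
1.3593827160493828
```

View pics/c10.png

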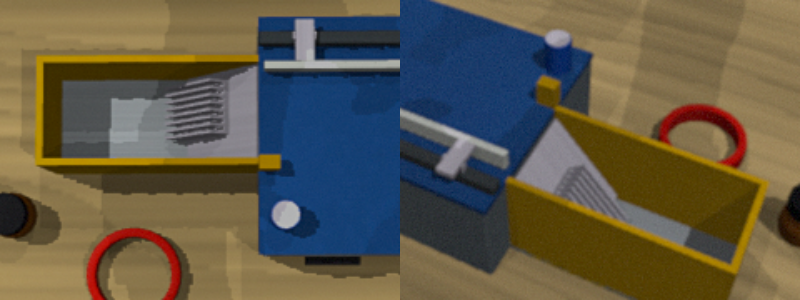

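Run:
```python
from m import *
def ray(n,uv):
    a,b=pix2z(n,uv,0),pix2z(n,uv,100);return a,(b-a)/100
a,u=ray("top",(289,201));b,w=ray("scene",(333,294))
s=np.linalg.lstsq(np.c_[u,-w],b-a,rcond=None)[0];print((a+u*s[0]).round(),(b+w*s[1]).round())
# predicted corners if resting with lower end on bin floor (slide foot ~y 180 world)
c,sn=np.cos(np.radians(50)),np.sin(np.radians(50))
for yf in(170,180):
  for L,h in((0,22),(70,22),(35,22)):
    P=[577,yf-L*c+h*sn,6+L*sn+h*c];print(yf,L,np.round(P),proj("top",P).round(),proj("scene",P).round())
```

```text
[573. 155.  67.] [572. 156.  67.]
170 0 [577. 187.  20.] [270. 203.] [349. 323.]
170 70 [577. 142.  74.] [297. 198.] [323. 290.]
170 35 [577. 164.  47.] [283. 200.] [336. 307.]
180 0 [577. 197.  20.] [264. 203.] [355. 325.]
180 70 [577. 152.  74.] [291. 198.] [329. 292.]
180 35 [577. 174.  47.] [277. 200.] [342. 309.]
```

Run:
```python
from m import *
t=viewer.get_image("top");s=viewer.get_image("scene");out=[]
c,sn=np.cos(np.radians(50)),np.sin(np.radians(50))
for n,im,(x0,y0) in(("top",t,(240,150)),("scene",s,(270,240))):
    im=cv2.resize(im[y0:y0+100,x0:x0+100],(400,400),interpolation=cv2.INTER_CUBIC)
    for yf,zf,col in((172,6,(0,0,255)),(157,24,(0,255,0))):
        Q=[((proj(n,[x,yf-L*c+22*sn,zf+L*sn+22*c])-[x0,y0]+.5)*4).astype(int) for x,L in((550,0),(600,0),(600,70),(550,70))]
        cv2.polylines(im,[np.array(Q)],True,col,1)
    out.append(im)
cv2.imwrite("pics/c11.png",np.hstack(out))
```

```text
(no output)
```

View pics/c11.png

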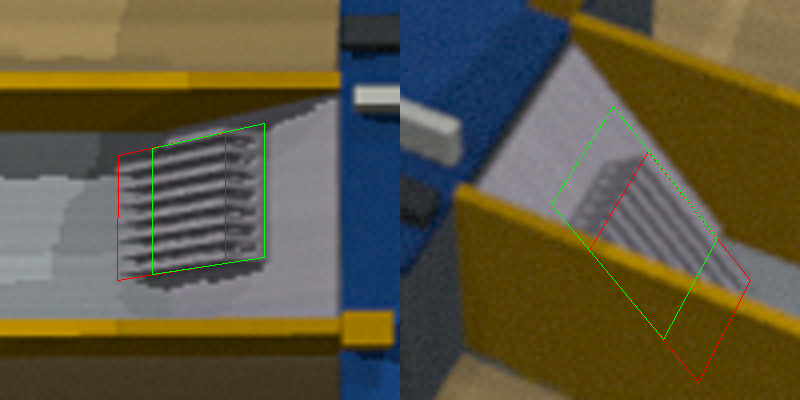

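The red outline, which models the sink resting at the foot with its centre about 40 mm up, matches both views. Robot is clear, so I'm handing in.

```bash
python3 -c "
from h import *
print(ctrl.finish_job(), ctrl.read_state()['clock'])"
```

```text
the job is handed in; nothing more can be done
the job is handed in; nothing more can be done
```

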